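# Shut and latch the spray-can cage

## Robot

A 6-joint arm with a two-finger parallel gripper is mounted at the origin on the work surface. World frame = base frame: x ahead of the robot, y to its left, z up, the work surface at z = 0. Lengths are in m, angles in rad, forces in N, time in s.
With the tool pointing down it reaches from about 0.375 to 0.975 m from the base axis. Payload 3.8 kg.
Tool frame: the origin (TCP) lies where the fingers leave the gripper's body, on its centre line; the fingertips stand 73 mm ahead of it and the grasp point (between the pads) lies 54 mm ahead of it (nose_length is the distance from the TCP to the fingertips, in m); z points along the fingers, y is the line along which they close (so a half turn about z gives the same grasp; the last joint's range is limited). The gripper opens to 85 mm and grips with 20 to 120 N. Pads are 22 mm wide; open, the fingers measure 114 mm over their backs; the gripper's body (76 mm by 85 mm) begins 54 mm behind the grasp point. The pads swing forward as they close: fully open they stand 13 mm farther back than shut.
Start: joints at [-1.345, 0.264, 1.604, -0, 1.274, -0.037], TCP at [0.175, -0.652, 0.304] pointing down, gripper open.
Joint ranges: [-2.63, 2.63], [-0.94, 2.18], [0.31, 2.57], [-1.31, 4.45], [0, 2.66], [-2.55, 2.55]. Speed limits (rad/s): [2.57, 2.57, 3.14, 3.14, 3.14, 3.14].

## Interface

Orientations are given as a rotation vector (axis times angle).
In Python, from workcell import read_state, read_camera, calibration, finish_job, look_for, cut_out, tip_of, nose_length gives the robot as it stands.
- The arm moves only by the tool step_arm, never from a script. Its argument "targets" is a list of rows, each a list of 3 entries, a list of its own where there are three numbers: the turn, a rotation vector about the tool's x, y, z in rad, then the shift along the tool's x, y, z in mm, then the finger opening in mm, from 0 to 85.4. In form: [[[ax, ay, az], [x, y, z], grip], ...]. A call has 1 to 5 rows; each row shifts and turns the commanded pose from where the row before left it, along the tool's axes as they then stand; what a row does not reach is not made up. A row lasts 1/12 s, in which the tool goes at most 41.7 mm and 7.16 degrees, less where a joint would pass 70% of its speed; a pose out of reach is approached as far as the arm can. A call with a gripper value outside its range is refused whole. The fingers move at their own pace and stop on an object; "grip_force" is the grip in N (left out, the last holds). Time passes only in rows, so rows that do not move let the fingers close. It gives the time, the measured TCP pose, the force, the opening and the grip force at its end, in the units of the state.
- read_state(): the state, without advancing time (a new reading comes with each control period).
- read_camera(name): name is "scene" or "top" or "wrist"; returns the picture (400x640x3 uint8, red, green, blue); there is no depth.
- calibration(name): a dict with "camera_matrix" (3x3 intrinsics, pixels), "R" (3x3) and "t" (3): a world point X has camera coordinates R X + t. Camera axes: x right, y down, z forward; pixel columns grow to the right and rows downward; lengths in m; the calibration is good to about 2 mm. A picture is of the moment at which its call begins: read the wrist's pose just before it. calibration takes no time and is no camera call; for the wrist camera it gives the pose at the moment of the call.
- finish_job(): hands the job in; it is judged then, once.
Trained networks look in the newest picture that a camera, given by its name, has taken for a name from the list of things; names that differ only in an ending like _2 or _b are one class to them, and where a whole thing is asked for, a point or a joint stands for the part that bears it (a point fixed in the world has none). Each returns a list of dicts, best first, with "score" (0 to 1); they miss things now and then, are a little off and sometimes report something else, mostly with a low value. They report only what shows in the picture. A call takes as long as a camera call.
- look_for(camera, query): "extent" ([left, top, right, bottom] in pixels, round what is visible of it).
- cut_out(camera, query): "region" (400x640 bool, what is visible of it) and "extent" ([left, top, right, bottom] in pixels, round what is visible of it).
- tip_of(camera, query): "at" ([row, column] in pixels: a listed point, or the origin of a listed thing).
The state is a dict: "time": time; "q": joint angles; "joint_vel": joint speeds; "joint_torque": joint torques, N m; "tool_pos": TCP position; "tcp_rot": TCP orientation; "wrist_force": force on the tool from outside, world axes, zero at the start; "torque": the same for the moment, N m; "width": opening from 0.0 (shut) to 1.0 (fully open); "grip_force": force on a finger pad.
Only numpy, scipy, OpenCV 4.12 (cv2) and the standard library are available. Lean on these libraries where they do the work, as an engineer would, in place of code of your own. Each camera call takes 0.05 s, during which the arm holds its last target. There are 200 camera calls.

## Task

Shut the gate of the mesh spray-can cage and latch it. Lift the latch bar by its ball knob so that it clears the lip of the keeper, swing the gate in and press it gently home against its buffer until the bar meets the back wall of the keeper, then let the bar down into the notch and let go, so that the gate stays shut. Do not slam or force the gate or the bar, and leave the bottles and the carton beside the cage alone.

Things in the scene. Friction and masses are not known exactly. Their poses are not given: they have to be found in the camera images.
- cage: Fixed bench-top cage of dark steel tube and mesh, 236 mm deep (x), 360 wide (y), 215 high, spray cans inside. Origin: centre of its underside; z up, x to its back; the gate side faces -x. Tube centres of the front at x = -110 mm; gate hinge on the left post at (-110, 160), latch post at (-110, -172).
- notch_nominal (a point): Middle of the floor of the keeper's notch as drawn, 142.5 mm above the table (axes of the cage). The keeper is a steel saddle 22 mm wide (y), open at the top, on the outside of the latch post: notch 9 mm wide (x) for the 6 mm bar, lip in front 15 mm high, back wall 60 mm high. Its real place, which is not measured, is up to 15 mm nearer the front or the back (x): see latch_post.
- latch_post (a point): Top of the latch post (axes of the cage). The keeper is bolted to it through slotted holes, up to 15 mm farther forward or back than drawn, so the bar meets the back wall when the gate reads anything from about -0.045 to +0.045 rad (0 as drawn): feel for it. It is light sheet work: with the bar up, keeper and buffer must not take more than 12 N together (40 N as the bar drops home).
- buffer_face (a point): Face of the sprung rubber buffer (18 mm disc) as it stands free behind the free edge of the gate, 75 mm above the table (axes of the cage). The gate meets it at about +0.06 rad; it pushes back with 1 N at first and 0.06 N more per mm, 3 N at most when the bar is at the back wall. Let go without the bar in the notch and the gate springs open again.
- gate_hinge (a point): Point on the gate's vertical hinge axis, 155 mm above the table, the height of the latch pivot. It turns with the gate: y points from the gate's free edge to the hinge, x into the cage (at gate 0, the axes of the cage). In this frame the latch pivot is at y = -170 mm and the knob, bar level, at x = -69, y = -275, z = 0 mm.
- gate (a joint): Angle of the gate, rad: 0 closed as drawn, growing as the free edge swings out to the front (seen from above it turns clockwise about the hinge). Mesh gate 305 mm wide, top edge 190 mm above the table. The hinge is a little stiff: the gate stays where it is left until it meets the buffer. A push of 5 to 8 N at the knob is enough to bring it home.
- latch (a joint): Angle of the latch bar on the gate, rad: 0 is level, as it lies on the floor of the notch; grows as the knob end is lifted. Unlatched it sags to -0.05, on the lower arm of its guide staple; the upper arm stops it at 0.30. Above about 0.09 it clears the keeper's lip (0.15 to 0.22 is comfortable); on top of the lip it reads about 0.08.
- knob (a point): Centre of the black ball knob of the latch bar, 26 mm in diameter, 42 mm in front of the bar on a 10 mm stud. Bar: flat steel, 228 long, 25 high, 6 mm thick, 24 mm in front of the gate's mid plane, 0.2 to 0.4 kg, pivoted on the gate 105 mm from the knob (about the gate's x axis); its tip, 200 mm from the pivot, reaches past the gate's edge into the keeper.
- detergent: Bystander: loose yellow bottle with a red cap, 84 mm in diameter, 200 mm high, to the left of the cage. Origin: centre of its underside.
- bleach: Bystander: loose green bottle with a red cap, 72 mm in diameter, 170 mm high, to the right of the cage. Origin: centre of its underside.
- carton: Bystander: loose cardboard box, 90 x 120 x 80 mm high, on the bench in front of the cage, to the right. Origin: centre of its underside.

How it is judged:
At the end, for the whole second after the job is handed in: The gate is shut (between -0.06 and 0.065 rad) and the bar lies at the bottom of the keeper's notch (latch between -0.025 and 0.03 rad), both at rest; the two bottles and the carton are within 30 mm of where they stood (value of joint latch between -0.025 and 0.03 rad and value of joint gate between -0.06 and 0.065 rad and velocity of joint gate between -0.03 and 0.03 rad/s and velocity of joint latch between -0.05 and 0.05 rad/s and distance of each of detergent, bleach, carton from where it was at the start of the episode below 0.03 m); the robot touches nothing.
It fails at once if the gate is slammed or forced against the keeper or buffer, or the bar pressed down on the keeper's lip (more than 12 N with the bar up) (contact force between gate and cage above 12 N and value of joint latch above 0.04 rad).
It fails at once if the bar is rammed at the keeper or down into it (more than 40 N) (contact force between gate and cage above 40 N).
It fails at once if a bottle is knocked over (angle between any of detergent, bleach's own z axis and vertical above 0.4 rad).
It also fails if it takes over 58 s, if anything falls off the work surface, if the arm or the gripper's body presses on something with over 40 N, if the wrist force passes 120 N, or if a joint passes its speed limit or range.

## Working session

There is one attempt and no reset: what is moved stays moved. The work goes in short steps, Python scripts to look and compute and a tool call to move; the robot and the scene stay as the last step left them, time stands still between calls to the robot, and variables do not carry over. Pictures are saved under pics/ and viewed, at most 10 in all, crops included, and the job is handed in when it is done.

Besides the shell and the picture viewer there is one more tool, called after ">>>" as name(argument=value, ...) on one line, values as JSON. step_arm: Moves the arm, as the interface text tells. Its arguments: {"type":"object","properties":{"targets":{"type":"array","items":{"type":"array"}},"grip_force":{"type":"number"}},"required":["targets"]}

```bash
mkdir -p pics
cat > h.py <<'E'
import numpy as np,cv2
from workcell import *
from scipy.spatial.transform import Rotation as R
np.set_printoptions(precision=4,suppress=True)
def ray(cam,rc,c=None):
    c=c or calibration(cam);K=np.array(c["camera_matrix"]);Rm=np.array(c["R"]);t=np.array(c["t"])
    d=Rm.T@np.linalg.inv(K)@np.array([rc[1],rc[0],1.]);o=-Rm.T@t
    return o,d/np.linalg.norm(d)
def onz(cam,rc,z):
    o,d=ray(cam,rc);return o+d*(z-o[2])/d[2]
def tri(rays):
    A=np.zeros((3,3));b=np.zeros(3)
    for o,d in rays:
        P=np.eye(3)-np.outer(d,d);A+=P;b+=P@o
    x=np.linalg.solve(A,b);return x,[np.linalg.norm((np.eye(3)-np.outer(d,d))@(x-o)) for o,d in rays]
def proj(cam,X):
    c=calibration(cam);p=np.array(c["camera_matrix"])@(np.array(c["R"])@X+np.array(c["t"]));return p[1]/p[2],p[0]/p[2]
E
cat > a.py <<'E'
from h import *
for cam in ["scene","top"]:
    im=read_camera(cam);cv2.imwrite(f"pics/{cam}0.png",im[:,:,::-1])
    for q in ["cage","notch_nominal","latch_post","buffer_face","gate_hinge","knob","detergent","bleach","carton"]:
        r=tip_of(cam,q);print(cam,q,[(np.round(x["at"],1).tolist(),round(x["score"],2)) for x in r[:2]])
s=read_state();print(s)
E
python3 a.py
```

```text
scene cage [([180.0, 295.1], 0.73)]
scene notch_nominal [([144.8, 362.6], 0.84)]
scene latch_post [([140.1, 356.2], 0.58), ([142.1, 372.7], 0.25)]
scene buffer_face [([162.0, 346.3], 0.82), ([142.1, 376.6], 0.62)]
scene gate_hinge [([218.1, 287.9], 0.89), ([207.5, 377.5], 0.36)]
scene knob [([205.5, 377.1], 0.63)]
scene detergent [([266.7, 281.9], 0.62)]
scene bleach [([143.8, 374.7], 0.69)]
scene carton [([163.6, 411.6], 0.93)]
top cage [([232.0, 238.8], 0.74), ([170.8, 332.6], 0.62)]
top notch_nominal [([214.5, 412.1], 0.83)]
top latch_post [([197.8, 408.2], 0.61)]
top buffer_face [([211.1, 384.2], 0.79), ([282.9, 443.5], 0.25)]
top gate_hinge [([200.1, 267.6], 0.71)]
top knob [([281.5, 353.5], 0.72)]
top detergent [([230.7, 238.7], 0.65)]
top bleach [([222.2, 441.5], 0.7)]
top carton [([282.0, 444.4], 0.61), ([281.0, 356.4], 0.46)]
{'time': 1.0, 'q': array([-1.3449,  0.2639,  1.604 ,  0.    ,  1.2737, -0.0369]), 'joint_vel': array([ 0.0013,  0.0012, -0.0009, -0.0007, -0.0005,  0.001 ]), 'joint_torque': array([ -0.0001, -51.5081, -36.7742,  -0.0001,   0.0008,  -0.    ]), 'tool_pos': array([ 0.1754, -0.6518,  0.3039]), 'tcp_rot': array([3.1145, 0.4116, 0.    ]), 'wrist_force': array([ 0.3755, -0.2113, -0.3771]), 'torque': array([0.0318, 0.0017, 0.0446]), 'grip_force': 0.0, 'width': 0.996898288564277}
```

View both.

View pics/scene0.png

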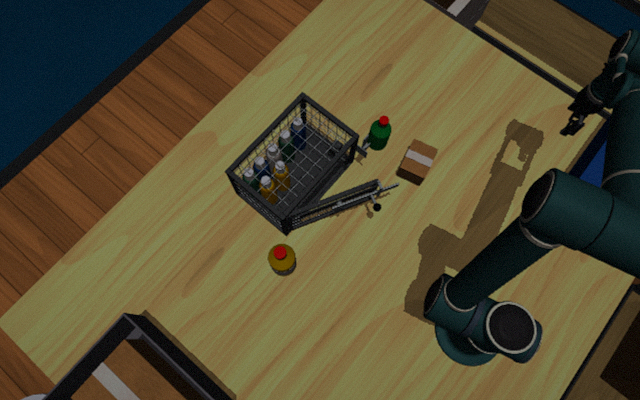

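View pics/top0.png

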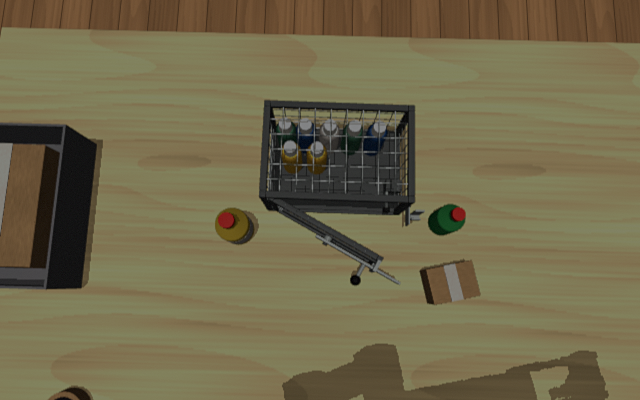

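```bash
cat > b.py <<'E'
from h import *
P={"notch":([144.8,362.6],[214.5,412.1]),"post":([140.1,356.2],[197.8,408.2]),"buffer":([162,346.3],[211.1,384.2]),"hinge":([218.1,287.9],[200.1,267.6]),"knob":([205.5,377.1],[281.5,353.5]),"det":([266.7,281.9],[230.7,238.7]),"bleach":([143.8,374.7],[222.2,441.5]),"carton":([163.6,411.6],[282,444.4])}
for k,(a,b) in P.items():
    x,e=tri([ray("scene",a),ray("top",b)]);print(k,x,np.array(e))
for k,z in [("knob",.15),("hinge",.155),("det",0),("bleach",0),("carton",0),("notch",.1425),("buffer",.075)]: print(k,onz("top",P[k][1],z),onz("scene",P[k][0],z))
for c in ["scene","top"]: print(c,ray(c,(200,320)))
E
python3 b.py
```

```text
notch [ 0.6211 -0.2224  0.1586] [0.0009 0.0009]
post [ 0.6479 -0.2076  0.1911] [0.0068 0.0068]
buffer [ 0.6364 -0.1643  0.098 ] [0.0004 0.0004]
hinge [0.6394 0.123  0.1924] [0.0006 0.0006]
knob [ 0.4584 -0.0808  0.1884] [0.0012 0.0012]
det [ 0.5912  0.2244 -0.0396] [0.0009 0.0009]
bleach [ 0.6354 -0.3568 -0.0784] [0.0002 0.0002]
carton [ 0.4673 -0.3276  0.0412] [0.0045 0.0045]
knob [ 0.4574 -0.0844  0.15  ] [ 0.4625 -0.0931  0.15  ]
hinge [0.6464 0.1269 0.155 ] [0.6468 0.1164 0.155 ]
det [0.5861 0.2179 0.    ] [0.5861 0.2278 0.    ]
bleach [ 0.6247 -0.3357  0.    ] [ 0.6219 -0.3215  0.    ]
carton [ 0.4634 -0.3404  0.    ] [ 0.4746 -0.3452  0.    ]
notch [ 0.6226 -0.2259  0.1425] [ 0.6251 -0.2291  0.1425]
buffer [ 0.6395 -0.1678  0.075 ] [ 0.6413 -0.1727  0.075 ]
scene (array([0.362 , 0.3496, 1.4913]), array([ 0.1761, -0.2435, -0.9538]))
top (array([0.4525, 0.011 , 1.285 ]), array([ 0.1722, -0.0098, -0.985 ]))
```

```bash
python3 -c "
import cv2
a=cv2.imread('pics/top0.png')[90:300,250:450];cv2.imwrite('pics/c1.png',cv2.resize(a*1,None,fx=2.8,fy=2.8,interpolation=2))"
```

```text
(no output)
```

View pics/c1.png

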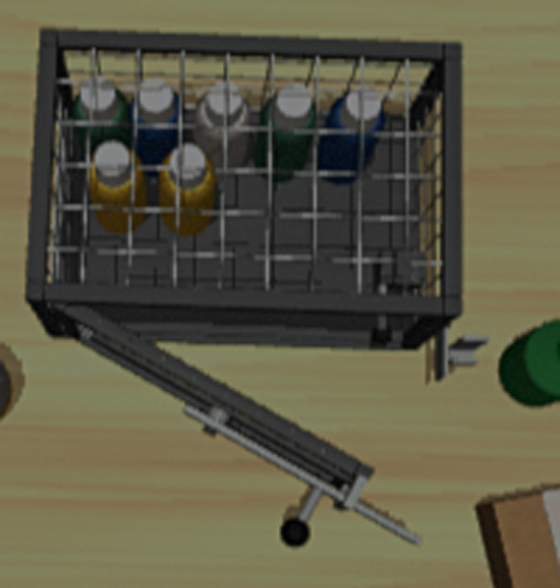

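```bash
cat > fit.py <<'E'
from h import *
from scipy.optimize import least_squares
H=np.array([-.110,.160,.155])
def world(p,X): 
    c,s=np.cos(p[2]),np.sin(p[2]);return np.array([p[0]+c*X[0]-s*X[1],p[1]+s*X[0]+c*X[1],X[2]])
def gate(p,g,X):  # clockwise by g seen from above
    c,s=np.cos(g),np.sin(g);return world(p,H+np.array([c*X[0]+s*X[1],-s*X[0]+c*X[1],X[2]]))
if __name__=="__main__":
    ob=[("top",(100.7,265),(.118,.18,.215),0),("top",(105.7,414.6),(.118,-.18,.215),0),("top",(202.1,415),(-.118,-.18,.215),0),("top",(197.1,260),(-.118,.18,.215),0),
    ("top",(280.5,355),(-.069,-.275,-.005),1),("top",(283.2,399.6),(-.027,-.370,0.0),1),("scene",(206,377),(-.069,-.275,-.005),1)]
    f=lambda p:np.concatenate([np.array(proj(c,gate(p,p[3],np.array(X)) if g else world(p,np.array(X))))-rc for c,rc,X,g in ob])
    r=least_squares(f,[.75,-.03,0,.5]);p=r.x;print(p,r.fun.round(1))
    for n,X in [("knob0",(-.069,-.275,-.005)),("tip",(-.027,-.37,-.01)),("pivot",(-.027,-.17,0))]:
        print(n,gate(p,p[3],np.array(X)))
    print("knob closed",gate(p,0,np.array((-.069,-.275,0))),"notch",world(p,np.array([-.137,-.2,.1425])),"hinge",world(p,H))
E
python3 fit.py
```

```text
[ 0.7587 -0.0395 -0.0085  0.4747] [-0.8 -0.8 -0.7  0.7  0.7  0.4  0.1 -1.3 -0.6  0.9  0.9  0.5  0.5 -0.2]
knob0 [ 0.4612 -0.0901  0.15  ]
tip [ 0.4543 -0.1937  0.145 ]
pivot [ 0.5472 -0.0166  0.155 ]
knob closed [ 0.5787 -0.153   0.155 ] notch [ 0.62   -0.2384  0.1425] hinge [0.6501 0.1214 0.155 ]
```

>>> step_arm(targets=[[[0,0,0],[26,-29,0],85],[[0,0,0],[26,-29,0],85],[[0,0,0],[26,-29,0],85],[[0,0,0],[26,-29,0],85],[[0,0,0],[26,-29,0],85]])

```text
time: 1.42
tool_pos: [0.2636, -0.4765, 0.3039]
tcp_rot: [3.115, 0.41, 0.0]
wrist_force: [0.2, 0.3, 0.9]
width: 0.998
grip_force: 0.0
```

>>> step_arm(targets=[[[0,0,0],[26,-29,0],85],[[0,0,0],[26,-29,0],85],[[0,0,0],[26,-29,0],85],[[0,0,0],[26,-29,0],85],[[0,0,0],[26,-29,0],85]])

```text
time: 1.83
tool_pos: [0.3515, -0.3025, 0.3042]
tcp_rot: [3.114, 0.411, 0.001]
wrist_force: [2.3, 0.2, 1.2]
width: 0.998
grip_force: 0.0
```

>>> step_arm(targets=[[[0,0,0],[26,-29,0],85],[[0,0,0],[26,-29,0],85],[[0,0,0],[26,-29,0],85],[[0,0,0],[26,-29,0],85],[[0,0,0],[20,-23,0],85]])

```text
time: 2.25
tool_pos: [0.4355, -0.1353, 0.3043]
tcp_rot: [-3.114, -0.413, -0.002]
wrist_force: [0.3, -0.5, 0.5]
width: 0.992
grip_force: 0.0
```

>>> step_arm(targets=[[[0,0,0.12],[0,0,0],85],[[0,0,0.12],[0,0,0],85],[[0,0,0.12],[0,0,0],85],[[0,0,0.12],[0,0,0],85],[[0,0,0.12],[0,0,0],85]])

```text
time: 2.67
tool_pos: [0.4348, -0.1375, 0.3041]
tcp_rot: [3.096, -0.535, 0.001]
wrist_force: [-0.5, 0.0, -0.5]
width: 0.995
grip_force: 0.0
```

>>> step_arm(targets=[[[0,0,0.12],[0,0,0],85],[[0,0,0.03],[0,0,0],85],[[0,0,0],[0,0,0],85]])

```text
time: 2.92
tool_pos: [0.4347, -0.1377, 0.304]
tcp_rot: [3.049, -0.759, 0.001]
wrist_force: [-0.2, -0.9, -0.4]
width: 0.995
grip_force: 0.0
```

```bash
cat > w.py <<'E'
from h import *
import sys
from fit import *
s=read_state();print(s["time"],s["tool_pos"])
c=calibration("wrist");im=read_camera("wrist");cv2.imwrite(f"pics/{sys.argv[1]}.png",im[:,:,::-1])
K=tip_of("wrist","knob");print([(k["at"],k["score"]) for k in K])
Rt=R.from_rotvec(s["tcp_rot"]).as_matrix()
r=[ray("wrist",K[0]["at"],c)]
o,d=r[0];X=o+d*(.150-o[2])/d[2];print("knob at z .15",X)
im=read_camera("top");k=tip_of("top","knob");r.append(ray("top",k[0]["at"]));print(k[0],tri(r))
tgt=X+np.array([0,0,.054]);print("delta tool mm",Rt.T@(tgt-s["tool_pos"])*1e3)
E
python3 w.py w1
```

```text
2.9167 [ 0.4347 -0.1377  0.304 ]
[([205.6, 248.5], 0.88)]
knob at z .15 [ 0.4632 -0.0919  0.15  ]
{'at': [279.4, 352.9], 'score': 0.85} (array([ 0.4611, -0.0849,  0.1333]), [np.float64(0.0014928867613384664), np.float64(0.0014928867613384091)])
delta tool mm [  3.6346 -53.8293 100.0508]
```

View pics/w1.png

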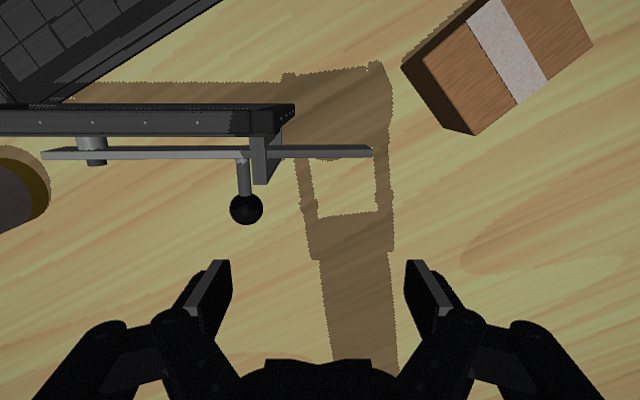

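>>> step_arm(targets=[[[0,0,0],[0.5,-27,0],70],[[0,0,0],[0.5,-27,0],70],[[0,0,0],[0,0,15],70],[[0,0,0],[0,0,15],70],[[0,0,0],[0,0,0],70]])

```text
time: 3.53
tool_pos: [0.4594, -0.0897, 0.271]
tcp_rot: [-3.049, 0.755, 0.008]
wrist_force: [-0.3, 0.3, -1.3]
width: 0.822
grip_force: 0.0
```

```bash
python3 w.py w2
```

```text
3.5333 [ 0.4594 -0.0897  0.271 ]
[([221.3, 313.0], 0.63)]
knob at z .15 [ 0.4641 -0.0887  0.15  ]Traceback (most recent call last):
  File "w.py", line 10, in <module>
    im=read_camera("top");k=tip_of("top","knob");r.append(ray("top",k[0]["at"]));print(k[0],tri(r))
                                                                    ~^^^
IndexError: list index out of range
```

>>> step_arm(targets=[[[0,0,0],[1,-1.5,20],70],[[0,0,0],[0,0,20],70],[[0,0,0],[0,0,15],70],[[0,0,0],[0,0,12],70],[[0,0,0],[0,0,0],70]])

```text
time: 4.15
tool_pos: [0.4612, -0.0897, 0.205]
tcp_rot: [-3.049, 0.758, 0.005]
wrist_force: [-1.1, -0.1, -0.1]
width: 0.814
grip_force: 0.0
```

>>> step_arm(grip_force=25, targets=[[[0,0,0],[0,0,0],20],[[0,0,0],[0,0,0],20],[[0,0,0],[0,0,0],20],[[0,0,0],[0,0,0],20],[[0,0,0],[0,0,0],20]])

```text
time: 4.57
tool_pos: [0.4637, -0.0897, 0.2084]
tcp_rot: [-3.048, 0.758, -0.005]
wrist_force: [1.3, 2.4, 4.4]
width: 0.282
grip_force: 24.5
```

```bash
python3 -c "
from h import *
s=read_state();print(s)
cv2.imwrite('pics/w3.png',read_camera('wrist')[:,:,::-1])"
```

```text
{'time': 4.5667, 'q': array([-0.2443, -0.042 ,  2.1272,  0.0009,  1.0529,  1.8136]), 'joint_vel': array([ 0.0015,  0.0006,  0.0007, -0.0013, -0.0018, -0.    ]), 'joint_torque': array([ -0.758 , -29.4568, -31.3385,  -0.5337,   0.2758,  -0.0287]), 'tool_pos': array([ 0.4637, -0.0897,  0.2084]), 'tcp_rot': array([-3.048 ,  0.758 , -0.0054]), 'wrist_force': array([1.3198, 2.3625, 4.3544]), 'torque': array([ 0.3004, -0.2518, -0.0168]), 'grip_force': 24.482507407665253, 'width': 0.28176886307795423}
```

View pics/w3.png

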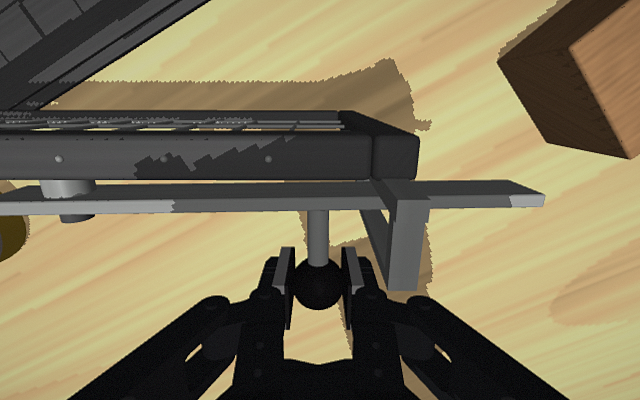

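```bash
cat > plan.py <<'E'
from h import *
import sys
P=np.array([.7587,-.0395,-.0085]);H=np.array([-.110,.160,.155])
def T(g,l):
    th=P[2]-g;Rg=R.from_euler("z",th);Rc=R.from_euler("z",P[2])
    h=Rc.apply(H*[1,1,0])+[P[0],P[1],.155]
    Rl=Rg*R.from_euler("x",-l)
    k=h+Rg.apply([-.069,-.170,0])+Rl.apply([0,-.105,0])
    Rt=Rg*R.from_euler("x",-(l+.05))*R.from_euler("x",np.pi)
    return Rt,k-Rt.apply([.002,0,.056]),k
def rows(pts):
    for a,b in zip(pts,pts[1:]):
        Ra,pa,_=T(*a);Rb,pb,k=T(*b)
        print(b,(Ra.inv()*Rb).as_rotvec().round(4).tolist(),(Ra.inv().apply(pb-pa)*1e3).round(1).tolist(),"tcp",pb.round(4),"rot",Rb.as_rotvec().round(3))
g0,l0,g1,l1,n=map(float,sys.argv[1:]);n=int(n)
rows([(round(g0+(g1-g0)*i/n,4),round(l0+(l1-l0)*i/n,4)) for i in range(n+1)])
E
python3 plan.py .475 -.05 .475 .18 5; python3 plan.py .475 .18 .075 .18 20
```

```text
(0.475, -0.004) [-0.046, -0.0, 0.0] [-0.0, -2.4, -4.8] tcp [ 0.4606 -0.0868  0.2105] rot [ 3.007 -0.741 -0.017]
(0.475, 0.042) [-0.046, 0.0, 0.0] [0.0, -2.4, -4.8] tcp [ 0.4618 -0.0844  0.2152] rot [ 2.963 -0.731 -0.034]
(0.475, 0.088) [-0.046, 0.0, -0.0] [0.0, -2.4, -4.8] tcp [ 0.4631 -0.0819  0.2197] rot [ 2.92 -0.72 -0.05]
(0.475, 0.134) [-0.046, 0.0, 0.0] [-0.0, -2.4, -4.8] tcp [ 0.4646 -0.0791  0.2241] rot [ 2.876 -0.709 -0.065]
(0.475, 0.18) [-0.046, 0.0, 0.0] [0.0, -2.4, -4.8] tcp [ 0.4661 -0.0762  0.2283] rot [ 2.832 -0.698 -0.081]
(0.455, 0.18) [-0.0, 0.0046, -0.0195] [5.2, 1.3, 0.3] tcp [ 0.4701 -0.0799  0.2283] rot [ 2.839 -0.67  -0.077]
(0.435, 0.18) [0.0, 0.0046, -0.0195] [5.2, 1.3, 0.3] tcp [ 0.4741 -0.0834  0.2283] rot [ 2.845 -0.641 -0.074]
(0.415, 0.18) [0.0, 0.0046, -0.0195] [5.2, 1.3, 0.3] tcp [ 0.4783 -0.0869  0.2283] rot [ 2.851 -0.613 -0.071]
(0.395, 0.18) [-0.0, 0.0046, -0.0195] [5.2, 1.3, 0.3] tcp [ 0.4825 -0.0903  0.2283] rot [ 2.856 -0.584 -0.067]
(0.375, 0.18) [0.0, 0.0046, -0.0195] [5.2, 1.3, 0.3] tcp [ 0.4867 -0.0936  0.2283] rot [ 2.862 -0.556 -0.064]
(0
[... 953 characters left out ...]
4  0.2283] rot [ 2.898 -0.296 -0.034]
(0.175, 0.18) [0.0, 0.0046, -0.0195] [5.2, 1.3, 0.3] tcp [ 0.5327 -0.1218  0.2283] rot [ 2.9   -0.267 -0.031]
(0.155, 0.18) [0.0, 0.0046, -0.0195] [5.2, 1.3, 0.3] tcp [ 0.5376 -0.1241  0.2283] rot [ 2.903 -0.238 -0.027]
(0.135, 0.18) [-0.0, 0.0046, -0.0195] [5.2, 1.3, 0.3] tcp [ 0.5425 -0.1263  0.2283] rot [ 2.905 -0.209 -0.024]
(0.115, 0.18) [0.0, 0.0046, -0.0195] [5.2, 1.3, 0.3] tcp [ 0.5475 -0.1284  0.2283] rot [ 2.906 -0.18  -0.021]
(0.095, 0.18) [-0.0, 0.0046, -0.0195] [5.2, 1.3, 0.3] tcp [ 0.5525 -0.1304  0.2283] rot [ 2.908 -0.151 -0.017]
(0.075, 0.18) [-0.0, 0.0046, -0.0195] [5.2, 1.3, 0.3] tcp [ 0.5576 -0.1323  0.2283] rot [ 2.909 -0.122 -0.014]
```

>>> step_arm(targets=[[[-0.046,0,0],[0,-2.4,-4.8],20],[[-0.046,0,0],[0,-2.4,-4.8],20],[[-0.046,0,0],[0,-2.4,-4.8],20],[[-0.046,0,0],[0,-2.4,-4.8],20],[[-0.046,0,0],[0,-2.4,-4.8],20]])

```text
time: 5.03
tool_pos: [0.4703, -0.0763, 0.2303]
tcp_rot: [2.831, -0.705, -0.077]
wrist_force: [3.4, 3.3, -1.8]
width: 0.284
grip_force: 24.7
```

>>> step_arm(targets=[[[0,0.0046,-0.0195],[5.2,1.3,0.3],20],[[0,0.0046,-0.0195],[5.2,1.3,0.3],20],[[0,0.0046,-0.0195],[5.2,1.3,0.3],20]])

```text
time: 5.28
tool_pos: [0.4825, -0.0872, 0.2296]
tcp_rot: [2.854, -0.616, -0.067]
wrist_force: [3.9, 6.6, -2.3]
width: 0.284
grip_force: 25.2
```

```bash
python3 -c "
from h import *
s=read_state();print(s)
cv2.imwrite('pics/w4.png',read_camera('wrist')[:,:,::-1])"
```

```text
{'time': 5.2833, 'q': array([-0.1097,  0.0156,  2.0419, -0.2347,  1.1636,  1.988 ]), 'joint_vel': array([-0.0688,  0.0723, -0.0747, -0.0195, -0.0695, -0.2802]), 'joint_torque': array([ -2.6152, -35.267 , -31.7682,  -3.1016,   2.2051,   0.2304]), 'tool_pos': array([ 0.4825, -0.0872,  0.2296]), 'tcp_rot': array([ 2.8539, -0.6157, -0.0672]), 'wrist_force': array([ 3.9373,  6.5816, -2.2579]), 'torque': array([ 1.217 , -0.8775, -0.0143]), 'grip_force': 25.162080824375153, 'width': 0.2844078602868042}
```

View pics/w4.png

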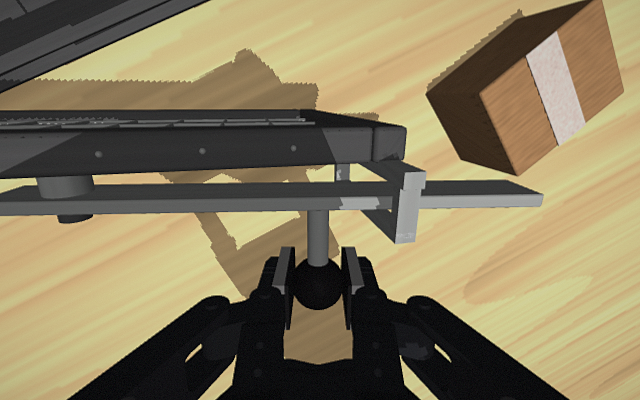

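>>> step_arm(targets=[[[0,0.0046,-0.0195],[5.2,0.3,0.3],20],[[0,0.0046,-0.0195],[5.2,0.3,0.3],20],[[0,0.0046,-0.0195],[5.2,0.3,0.3],20],[[0,0.0046,-0.0195],[5.2,1.3,0.3],20],[[0,0.0046,-0.0195],[5.2,1.3,0.3],20]])

```text
time: 5.75
tool_pos: [0.5039, -0.1022, 0.2289]
tcp_rot: [2.875, -0.472, -0.055]
wrist_force: [-0.6, -0.8, 0.9]
width: 0.287
grip_force: 25.1
```

```bash
cat > st.py <<'E'
from h import *
s=read_state();M=R.from_rotvec(s["tcp_rot"]).as_matrix()
a=np.arctan2(M[1,0],M[0,0]);g=-.0085-a
gx=np.array([np.cos(a),np.sin(a),0]);gy=np.array([-gx[1],gx[0],0])
k=s["tool_pos"]+M@[.002,0,.056];h=np.array([.6501,.1214])
d=k[:2]-h;ang=np.arctan2(d[1],d[0])-np.arctan2(-.275,-.069)
print(s["time"],"tool g",g,"knob g",-.0085-(ang+np.pi)%(2*np.pi)+np.pi,"r",np.hypot(*d),.2835,"k",k,"F gx,gy,z",gx@s["wrist_force"],gy@s["wrist_force"],s["wrist_force"][2],"T",s["torque"],"vel",np.abs(s["joint_vel"]).max())
E
python3 st.py
```

```text
5.75 tool g 0.31701801002614627 knob g 0.30648483714038255 r 0.27912673825221657 0.2835 k [ 0.5016 -0.115   0.1744] F gx,gy,z -0.26040627004222006 -0.9543408273674792 0.8532873212666321 T [ 0.2454 -0.0603 -0.1041] vel 0.271099403445418
```

>>> step_arm(targets=[[[0,0.0046,-0.0195],[5.2,1.2,0.3],20],[[0,0.0046,-0.0195],[5.2,1.2,0.3],20],[[0,0.0046,-0.0195],[5.2,1.2,0.3],20],[[0,0.0046,-0.0195],[5.2,1.2,0.3],20],[[0,0.0046,-0.0195],[5.2,1.2,0.3],20]])

```text
time: 6.17
tool_pos: [0.527, -0.1156, 0.2289]
tcp_rot: [2.892, -0.326, -0.039]
wrist_force: [-2.4, -5.1, 2.4]
width: 0.285
grip_force: 25.2
```

```bash
python3 st.py
```

```text
6.1667 tool g 0.21627759693122398 knob g 0.2063414081397008 r 0.2790617641865434 0.2835 k [ 0.526  -0.1286  0.1744] F gx,gy,z -1.1732862572927596 -5.487157103331527 2.376110067389627 T [-0.4237  0.2936 -0.1922] vel 0.2616360698727194
```

>>> step_arm(targets=[[[0,0.0046,-0.0195],[5.2,1.8,0.3],20],[[0,0.0046,-0.0195],[5.2,1.8,0.3],20],[[0,0.0046,-0.0195],[5.2,1.8,0.3],20],[[0,0.0046,-0.0195],[5.2,1.8,0.3],20]])

```text
time: 6.5
tool_pos: [0.5468, -0.1253, 0.2292]
tcp_rot: [2.906, -0.211, -0.023]
wrist_force: [0.1, 2.0, -0.1]
width: 0.285
grip_force: 25.1
```

```bash
python3 st.py
```

```text
6.5 tool g 0.136238678169989 knob g 0.12376894481423717 r 0.27926158476094226 0.2835 k [ 0.547  -0.1381  0.1747] F gx,gy,z -0.1608387920847837 2.0245747001404397 -0.12916920700009016 T [ 0.57   -0.2069 -0.0623] vel 0.26910175278362164
```

>>> step_arm(targets=[[[0,0.002,-0.0098],[2.6,0.5,0.15],20],[[0,0.002,-0.0098],[2.6,0.5,0.15],20],[[0,0.002,-0.0098],[2.6,0.5,0.15],20],[[0,0.002,-0.0098],[2.6,0.6,0.15],20],[[0,0,0],[0,0,0],20]])

```text
time: 6.92
tool_pos: [0.5567, -0.129, 0.2293]
tcp_rot: [2.908, -0.154, -0.017]
wrist_force: [1.4, 1.1, 0.1]
width: 0.281
grip_force: 25.1
```

```bash
python3 st.py; python3 -c "
from h import *
cv2.imwrite('pics/w5.png',read_camera('wrist')[:,:,::-1])"
```

```text
6.9167 tool g 0.09721838615059261 knob g 0.08432193999337789 r 0.279207308118093 0.2835 k [ 0.5573 -0.1419  0.1748] F gx,gy,z 1.28304070849332 1.1964837358325504 0.11974291536810497 T [ 0.4107 -0.1675 -0.0705] vel 0.01895193586816529
```

View pics/w5.png

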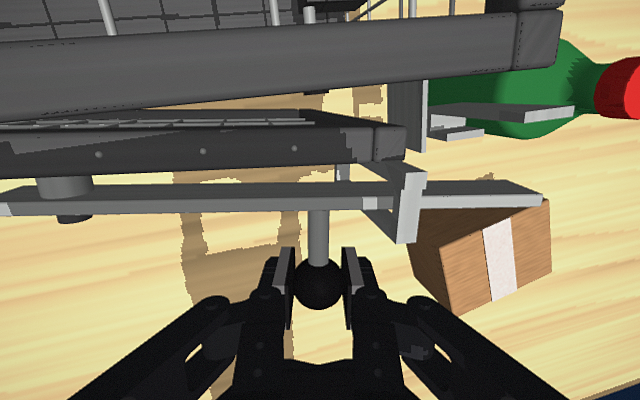

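>>> step_arm(targets=[[[0,0.001,-0.006],[1.6,0.25,0.1],20],[[0,0.001,-0.006],[1.6,0.25,0.1],20],[[0,0.001,-0.006],[1.6,0.25,0.1],20],[[0,0.001,-0.006],[1.6,0.25,0.1],20],[[0,0.001,-0.006],[1.6,0.25,0.1],20]])

```text
time: 7.38
tool_pos: [0.564, -0.1315, 0.2292]
tcp_rot: [2.909, -0.11, -0.017]
wrist_force: [0.0, -1.6, 0.3]
width: 0.282
grip_force: 25.2
```

```bash
python3 st.py
```

```text
7.3833 tool g 0.06713647324592814 knob g 0.05598911651597627 r 0.2791795200527055 0.2835 k [ 0.5648 -0.1444  0.1747] F gx,gy,z 0.16040482060163164 -1.596415865843892 0.30653422549549636 T [ 0.1228 -0.0329 -0.125 ] vel 0.07415036271445673
```

>>> step_arm(targets=[[[0,0.001,-0.006],[1.6,0.2,0.1],20],[[0,0.001,-0.006],[1.6,0.2,0.1],20],[[0,0.001,-0.006],[1.6,0.2,0.1],20]])

```text
time: 7.63
tool_pos: [0.5684, -0.1329, 0.2289]
tcp_rot: [2.909, -0.083, -0.017]
wrist_force: [-2.5, -4.6, 1.7]
width: 0.277
grip_force: 25.2
```

```bash
python3 st.py
```

```text
7.6333 tool g 0.049138443728992356 knob g 0.03919535457429024 r 0.27913814915152396 0.2835 k [ 0.5693 -0.1458  0.1744] F gx,gy,z -2.263107457490021 -4.70266342758915 1.724131186409999 T [-0.3493  0.3337 -0.1895] vel 0.07229848182017817
```

>>> step_arm(targets=[[[0,0,-0.004],[1.1,0.7,0],20],[[0,0,-0.004],[1.1,0.7,0],20],[[0,0,-0.004],[1.1,0.4,0],20]])

```text
time: 7.88
tool_pos: [0.5717, -0.1341, 0.229]
tcp_rot: [2.912, -0.066, -0.018]
wrist_force: [-2.0, -2.0, 1.4]
width: 0.283
grip_force: 25.1
```

```bash
python3 st.py
```

```text
7.8833 tool g 0.037793874877001636 knob g 0.02664247784051943 r 0.2792196283448589 0.2835 k [ 0.5727 -0.1469  0.1744] F gx,gy,z -1.891788005373859 -2.139486679477531 1.4301487827699608 T [ 0.0777  0.2913 -0.1502] vel 0.05358189733149882
```

>>> step_arm(targets=[[[0,0,-0.004],[1.1,0.3,0],20],[[0,0,-0.004],[1.1,0.2,0],20],[[0,0,-0.004],[1.1,0.2,0],20]])

```text
time: 8.13
tool_pos: [0.575, -0.135, 0.2292]
tcp_rot: [2.911, -0.048, -0.02]
wrist_force: [-2.7, -2.9, -0.1]
width: 0.283
grip_force: 25.1
```

```bash
python3 st.py
```

```text
8.1333 tool g 0.02575031595697482 knob g 0.014069549666923198 r 0.27917570273102066 0.2835 k [ 0.5761 -0.1478  0.1747] F gx,gy,z -2.638128325543046 -2.9845371424546614 -0.13750462547457787 T [-0.0911  0.288  -0.1987] vel 0.04938497133213883
```

>>> step_arm(targets=[[[0,0,-0.003],[0.9,0.3,0],20],[[0,0,-0.003],[0.9,0.2,0],20],[[0,0,-0.003],[0.9,0.2,0],20]])

```text
time: 8.38
tool_pos: [0.5777, -0.1357, 0.2294]
tcp_rot: [2.912, -0.035, -0.022]
wrist_force: [-2.3, -2.2, 0.2]
width: 0.28
grip_force: 25.1
```

```bash
python3 st.py
```

```text
8.3833 tool g 0.017098163251375014 knob g 0.004018571386814163 r 0.2791649565733021 0.2835 k [ 0.5788 -0.1485  0.1748] F gx,gy,z -2.232801923766452 -2.289014089192991 0.20617644225749335 T [-0.0494  0.3371 -0.2239] vel 0.03820368231420408
```

>>> step_arm(targets=[[[0,0,-0.003],[0.9,0.3,0],20],[[0,0,-0.003],[0.9,0.2,0],20],[[0,0,-0.003],[0.9,0.2,0],20]])

```text
time: 8.63
tool_pos: [0.5797, -0.1363, 0.2293]
tcp_rot: [2.912, -0.023, -0.026]
wrist_force: [-6.8, -1.0, 1.1]
width: 0.281
grip_force: 25.2
```

```bash
python3 st.py;python3 -c "
from h import *
cv2.imwrite('pics/w6.png',read_camera('wrist')[:,:,::-1])"
```

```text
8.6333 tool g 0.009019428055607525 knob g -0.0027136540112135954 r 0.2791933584239828 0.2835 k [ 0.5806 -0.149   0.1748] F gx,gy,z -6.758326207709787 -1.0871014847463365 1.1167209887698086 T [ 0.149   1.0008 -0.4217] vel 0.03711146358261533
```

View pics/w6.png

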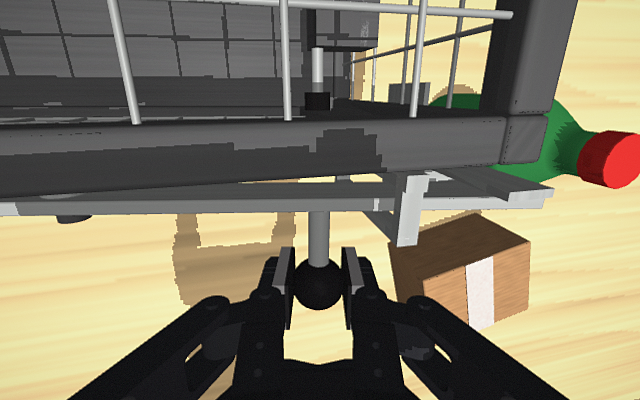

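>>> step_arm(targets=[[[0,0,0],[0,0,0],20],[[0.025,0,0],[0,1.3,2.6],20],[[0.025,0,0],[0,1.3,2.6],20]])

```text
time: 8.93
tool_pos: [0.5796, -0.1398, 0.2249]
tcp_rot: [2.963, -0.022, -0.025]
wrist_force: [-4.9, -1.1, 1.2]
width: 0.284
grip_force: 25.2
```

```bash
python3 st.py
```

```text
8.9333 tool g 0.008059008436925363 knob g -0.0033634502357986484 r 0.2799925165379693 0.2835 k [ 0.5806 -0.1498  0.1698] F gx,gy,z -4.871342083203309 -1.1840298732657406 1.1806526401837258 T [-0.0132  0.8118 -0.3018] vel 0.34588147310180256
```

>>> step_arm(targets=[[[0.025,0,0],[0,1.3,2.6],20],[[0.025,0,0],[0,1.3,2.6],20]])

```text
time: 9.1
tool_pos: [0.5795, -0.1433, 0.22]
tcp_rot: [3.014, -0.024, -0.025]
wrist_force: [-4.7, -0.7, 0.9]
width: 0.277
grip_force: 25.2
```

```bash
python3 st.py
```

```text
9.1 tool g 0.008584763916027877 knob g -0.0037627915944971058 r 0.2806038788176833 0.2835 k [ 0.5805 -0.1504  0.1645] F gx,gy,z -4.648009325688087 -0.7870169184549706 0.9479433864704779 T [ 0.0673  0.7492 -0.282 ] vel 0.3383513969788261
```

>>> step_arm(targets=[[[0.025,0,0],[0.2,1.3,2.6],20],[[0.025,0,0],[0.2,1.3,2.6],20]])

```text
time: 9.27
tool_pos: [0.5795, -0.1464, 0.215]
tcp_rot: [3.064, -0.025, -0.026]
wrist_force: [-6.2, -1.4, 0.7]
width: 0.28
grip_force: 25.2
```

```bash
python3 st.py
```

```text
9.2667 tool g 0.008521655089001316 knob g -0.004086033714733706 r 0.28093050518784013 0.2835 k [ 0.5805 -0.1508  0.1592] F gx,gy,z -6.2070670741358525 -1.5493205841345 0.65908460990941 T [ 0.1451  0.8266 -0.2042] vel 0.3312270518349835
```

>>> step_arm(targets=[[[0.02,0,0],[0,1,2.1],20],[[0,0,0],[0,0,0],20]])

```text
time: 9.43
tool_pos: [0.5795, -0.1477, 0.2136]
tcp_rot: [3.084, -0.027, -0.026]
wrist_force: [-6.3, 1.3, 4.6]
width: 0.282
grip_force: 25.4
```

```bash
python3 st.py
```

```text
9.4333 tool g 0.00972148394559873 knob g -0.004394299211453845 r 0.28108258580840506 0.2835 k [ 0.5806 -0.1509  0.1576] F gx,gy,z -6.333392611408618 1.2248916323317263 4.603144645868846 T [ 0.3452  0.9842 -0.1955] vel 0.02486228483098564
```

>>> step_arm(targets=[[[0,0,0],[-1,0,-1],20],[[0,0,0],[0,0,0],50],[[0,0,0],[0,0,0],50],[[0,0,0],[0,0,0],50],[[0,0,0],[0,0,0],50]])

```text
time: 9.85
tool_pos: [0.5801, -0.1476, 0.2149]
tcp_rot: [3.082, -0.025, -0.019]
wrist_force: [-0.4, -0.3, 0.7]
width: 0.582
grip_force: 0.0
```

```bash
python3 st.py;python3 -c "
from h import *
cv2.imwrite('pics/w7.png',read_camera('wrist')[:,:,::-1])"
```

```text
9.85 tool g 0.008107712112983223 knob g -0.00723544372063456 r 0.28095345853471715 0.2835 k [ 0.5814 -0.151   0.159 ] F gx,gy,z -0.3554159811664349 -0.2657733153918015 0.7264602369825198 T [ 0.0282 -0.0108 -0.0038] vel 0.004768341805262092
```

View pics/w7.png

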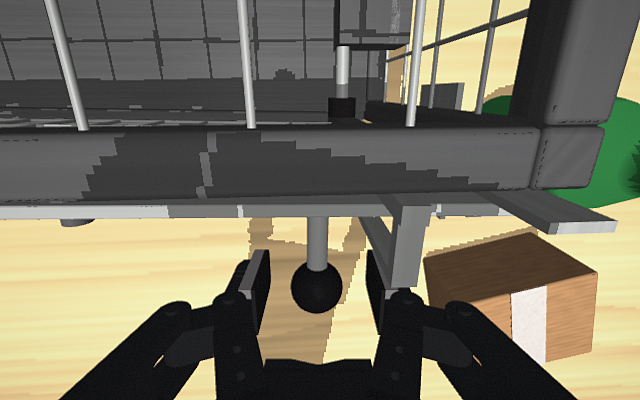

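>>> step_arm(targets=[[[0,0,0],[-1,0,-10],50],[[0,0,0],[0,0,-20],50],[[0,0,0],[0,0,-30],50],[[0,0,0],[0,0,-35],50],[[0,0,0],[0,0,-35],50]])

```text
time: 10.32
tool_pos: [0.5799, -0.1398, 0.3459]
tcp_rot: [3.082, -0.026, -0.023]
wrist_force: [1.1, -0.4, 0.0]
width: 0.587
grip_force: 0.0
```

>>> step_arm(targets=[[[0,0,0],[-30,0,0],50],[[0,0,0],[-30,0,0],50],[[0,0,0],[-30,0,0],50],[[0,0,0],[0,0,0],50],[[0,0,0],[0,0,0],50]])

```text
time: 10.73
tool_pos: [0.4895, -0.1384, 0.3467]
tcp_rot: [3.081, -0.027, -0.018]
wrist_force: [0.3, -0.2, 1.1]
width: 0.587
grip_force: 0.0
```

```bash
python3 st.py;python3 -c "
from h import *
w=read_camera('wrist');t=read_camera('top');t=cv2.resize(t[90:300,250:450],None,fx=1.9,fy=1.9)
cv2.imwrite('pics/w8.png',np.hstack([w[:399,100:500],t[:399]])[:,:,::-1])"
```

```text
10.7333 tool g 0.009203636440073555 knob g 0.2899909003617873 r 0.30767919182763037 0.2835 k [ 0.4908 -0.1418  0.2908] F gx,gy,z 0.2944381539697406 -0.163426632840207 1.0509312874775785 T [ 0.0332 -0.0273 -0.0299] vel 0.04125809462138886
```

View pics/w8.png

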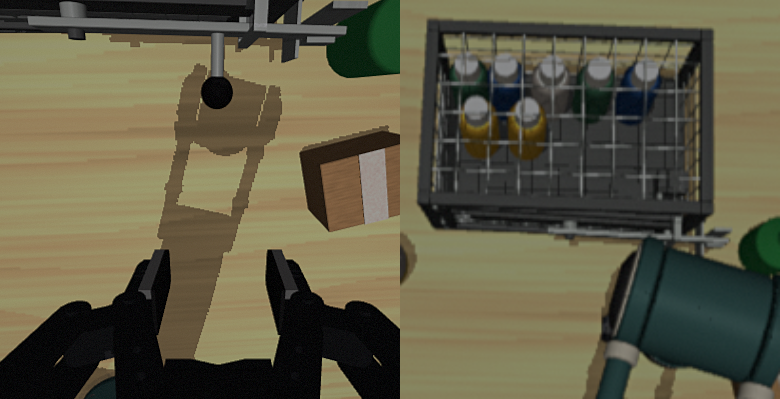

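The gate stayed shut after release, with the knob at (92, 217) in the wrist view and the bar lying in the keeper. Earlier readings put the latch at about 0. The bottles and carton look undisturbed where they show, so I'm handing in.

```bash
python3 -c "
from workcell import *
print(finish_job())"
```

```text
the job is handed in; nothing more can be done
None
```

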